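# Gauge the tea caddy lids and sort them

### The arm

A 7-joint arm with a two-finger parallel gripper is mounted at the origin on the work surface. World frame = base frame: x ahead of the robot, y to its left, z up, the work surface at z = 0. Lengths are in mm, angles in degrees, forces in N, time in s.
With the tool pointing down it reaches from about 400 to 925 mm from the base axis. Payload 5.6 kg.
Tool frame: the origin (TCP) lies midway between the tips of the shut fingers; the grasp point (between the pads) lies 19 mm behind it; z points along the fingers, x is the direction in which the jaws open and shut, and the axes are right-handed (so a half turn about z gives the same grasp; the last joint's range is limited). The gripper opens to 85 mm and grips with 20 to 120 N. Pads are 22 mm wide; open, the fingers measure 114 mm over their backs; the gripper's body (76 mm by 85 mm) begins 54 mm behind the grasp point. The pads swing forward as they close: fully open they stand 13 mm farther back than shut.
Start: joints at [-74.714, 26.786, -0.665, 91.828, 0.344, 61.387, -3.226], TCP at [198.205, 619.05, 231.29] pointing down, gripper open.
Joint ranges: [-144.91, 144.91], [-17.63, 115.5], [-89.93, 88.59], [15.96, 139.68], [-74.01, 254.01], [8.47, 105.57], [-167.45, 167.45]. Speed limits (degrees/s): [147.25, 147.25, 180, 180, 180, 180, 180].

### API

Orientations are given as [roll, pitch, yaw] about the fixed x, y, z axes, in that order (R = Rz(yaw) Ry(pitch) Rx(roll)).
In Python, from plant import robot gives the robot as it stands. The module is installed in compiled form; this text tells all that it offers.
- The arm moves only by the shell command python3 -m inch 'ROWS' [FORCE]. ROWS is JSON, one flat list of numbers, 7 for each row, row after row: the opening, from -1 (shut) to 1 (fully open), then the shift along the tool's x, y, z in mm, then the turn, a rotation vector about the tool's x, y, z in rad. In form: [jaw, x, y, z, wx, wy, wz, jaw, x, y, z, wx, wy, wz, ...]. A call has 1 to 20 rows; each row shifts and turns the commanded pose from where the row before left it, along the tool's axes as they then stand; what a row does not reach is not made up. A row lasts 1/10 s, in which the tool goes at most 50 mm and 8.59 degrees, less where a joint would pass 70% of its speed; a pose out of reach is approached as far as the arm can. A call with a gripper value outside its range is refused whole. The fingers move at their own pace and stop on an object; FORCE is the grip in N (left out, the last holds). Time passes only in rows, so rows that do not move let the fingers close. It gives the time, the measured TCP pose, the force and the opening at its end, in the units of the state.
- robot.state(): the state, without advancing time (a new reading comes with each control period).
- robot.snapshot(name): name is "scene" or "top"; returns a dict with "image" (420x560x3 uint8, blue, green, red), "z_map" (420x560 float32, mm along the optical axis (not along the pixel's ray), 0 where there is no reading), "intrinsics" (3x3 intrinsics, pixels), "R" (3x3) and "t" (3): a world point X has camera coordinates R X + t. Camera axes: x right, y down, z forward; pixel columns grow to the right and rows downward; lengths in mm; the calibration is good to about 2 mm. A picture is of the moment at which its call begins.
- robot.hand_in(): hands the job in, once; it reports no verdict.
Trained networks look in a picture, given as the dict that the camera call returned (one of the last four; its "shot" number tells which), for a name from the list of things; names that differ only in an ending like _2 or _b are one class to them, and where a whole thing is asked for, a point or a joint stands for the part that bears it (a point fixed in the world has none). Each returns a list of dicts, best first, with "conf" (0 to 1); they miss things now and then, are a little off and sometimes report something else, mostly with a low value. They report only what shows in the picture. A call takes as long as a camera call. They do not tell look-alikes from the thing itself.
- robot.recognise(label, picture): "box" ([left, top, right, bottom] in pixels, round what is visible of it).
- robot.regions_of(label, picture): "pixels" (420x560 bool, what is visible of it) and "box" ([left, top, right, bottom] in pixels, round what is visible of it).
- robot.mark_of(label, picture): "at" ([column, row] in pixels: a listed point, or the origin of a listed thing).
The state is a dict: "clock": time; "joint_positions": joint angles; "qvel": joint speeds; "joint_torque": joint torques, N m; "position": TCP position; "ee_rot": TCP orientation; "ft_force": force on the tool from outside, world axes, zero at the start; "torque": the same for the moment, N m; "opening": finger opening in mm.
Only numpy, scipy, OpenCV 4.12 (cv2) and the standard library are available. Lean on these libraries where they do the work, as an engineer would, in place of code of your own. Each camera call takes 0.05 s, during which the arm holds its last target.

### The job

Check the two bamboo lids on the bench with the slot gauge, one at a time, without disturbing the lid on the blue mat, the teapot, the gift box or the tape roll. Set a lid on the gauge's bare entry plate and slide it gently, never forcing it, through the green (go) slot towards the red (no-go) slot until you feel it stop or it is well inside the red slot. Before taking the next lid, lay it flat in its tray: green if it passed the green slot and stopped at the red, red if it would not enter the green slot, yellow if it entered the red slot too.

Things in the scene. Friction and masses are not known exactly. Their poses are not given: they have to be found in the camera images.
- lid_a_mid (a point): bamboo caddy lid, 44 mm high, 0.14 kg: plate 10 mm thick, 60 mm along x, 92, 97 or 102 mm along y (one lid of each, the letter does not tell which). On its middle an upright amber bar knob, 12 mm along x, 44 mm along y, 34 mm above the plate. Point: lid's centre, 22 mm above its underside. Two lids lie on the bench, x within 30 degrees of straight ahead, the third on the blue mat
- lid_b_mid (a point): bamboo caddy lid, 44 mm high, 0.14 kg: plate 10 mm thick, 60 mm along x, 92, 97 or 102 mm along y (one lid of each, the letter does not tell which). On its middle an upright amber bar knob, 12 mm along x, 44 mm along y, 34 mm above the plate. Point: lid's centre, 22 mm above its underside. Two lids lie on the bench, x within 30 degrees of straight ahead, the third on the blue mat
- lid_c_mid (a point): bamboo caddy lid, 44 mm high, 0.14 kg: plate 10 mm thick, 60 mm along x, 92, 97 or 102 mm along y (one lid of each, the letter does not tell which). On its middle an upright amber bar knob, 12 mm along x, 44 mm along y, 34 mm above the plate. Point: lid's centre, 22 mm above its underside. Two lids lie on the bench, x within 30 degrees of straight ahead, the third on the blue mat
- lid_a: the lid of point lid_a_mid (origin: centre of its underside)
- lid_b: the lid of point lid_b_mid (origin: centre of its underside)
- lid_c: the lid of point lid_c_mid (origin: centre of its underside)
- gauge: slot gauge, fixed, used along its +x (roughly away from the robot). Base 6 mm thick, 134 mm wide, x = -90 to +85 mm, origin on the centre line at the underside. Rails on both sides from x = -13 mm, tops 18 mm above the bench, open above and at the far end. It gauges the lid's y width, lid's x along the gauge's x. A lid can be lifted straight out anywhere
- gauge_rails: the four painted steel rails of the gauge, green round the go slot, red round the no-go slot; origin and axes as the gauge
- gauge_entry (a point): middle of the bare entry plate on the gauge's centre line, on the base's top, at gauge x = -50 mm: set the lid's centre down here; axes as the gauge
- go_mouth (a point): start of the green go slot, on the centre line on the base's top, gauge x = -13 mm. Slot 99.5 mm wide, flared at 45 degrees over its first 6 mm, 50 mm long. A 102 mm lid stops here with its centre at about gauge x = -38 mm
- nogo_mouth (a point): start of the red no-go slot, on the centre line on the base's top, gauge x = 37 mm; narrows at 45 degrees over 2.5 mm to 94.5 mm and runs to x = 85 mm. A 97 mm lid stops here with its centre at about gauge x = +8 mm; a 92 mm lid runs on; it is well inside once its centre is past x = +25 mm
- tray_fit: green tray, fixed: 82 mm along its x, 124 mm along its y outside, inside 74 x 116 mm, floor 3 mm thick, rim 9 mm high. Origin: centre of its underside. A lid lies in it with the lid's y along the tray's y. For lids that pass the green slot and stop at the red
- tray_narrow: yellow tray, fixed: 82 mm along its x, 124 mm along its y outside, inside 74 x 116 mm, floor 3 mm thick, rim 9 mm high. Origin: centre of its underside. A lid lies in it with the lid's y along the tray's y. For lids that also enter the red slot (too narrow)
- tray_wide: red tray, fixed: 82 mm along its x, 124 mm along its y outside, inside 74 x 116 mm, floor 3 mm thick, rim 9 mm high. Origin: centre of its underside. A lid lies in it with the lid's y along the tray's y. For lids that do not enter the green slot (too wide)
- hold_mat: blue mat 120 x 140 mm flat on the bench, centre; the lid that lies on it is held for someone else
- teapot: glass teapot with an amber bow handle, 210 mm high, origin at the centre of its foot; fragile bystander
- gift_box: grey gift box 124 x 124 x 70 mm, bystander; origin at the centre of its underside
- tape_roll: roll of packing tape lying flat, 100 mm across, 48 mm high, bystander; origin at the centre of its underside
Things that resemble listed ones, but are neither listed nor needed, are in the scene too. What is shaped like the lid_b but black, pink or purple is not meant.

How it is judged (in metres and radians):
On the way, in this order (a step that is already met when the one before it is completed fails the run):
1. a first lid is tried in the gauge: slid until it is felt to stop at the green mouth or the red slot, or has run well into the red slot (((x of lid_a_mid in the frame of gauge between 0.003 and 0.014 m and y of lid_a_mid in the frame of gauge between -0.008 and 0.008 m and z of lid_a_mid in the frame of gauge between 0.02 and 0.034 m and angle between lid_a_mid's own z axis and vertical below 0.12 rad and contact force between lid_a and gauge_rails above 2 N) or (x of lid_b_mid in the frame of gauge between 0.025 and 0.08 m and y of lid_b_mid in the frame of gauge between -0.008 and 0.008 m and z of lid_b_mid in the frame of gauge between 0.02 and 0.034 m and angle between lid_b_mid's own z axis and vertical below 0.12 rad) or (x of lid_c_mid in the frame of gauge between -0.044 and -0.033 m and y of lid_c_mid in the frame of gauge between -0.008 and 0.008 m and z of lid_c_mid in the frame of gauge between 0.02 and 0.034 m and angle between lid_c_mid's own z axis and vertical below 0.12 rad and contact force between lid_c and gauge_rails above 2 N))), for 0.02 s.
2. with that lid in its tray, the second lid is tried in the gauge in the same way ((((x of lid_a_mid in the frame of tray_fit between -0.012 and 0.012 m and y of lid_a_mid in the frame of tray_fit between -0.016 and 0.016 m and z of lid_a_mid in the frame of tray_fit between 0.018 and 0.031 m and angle between lid_a_mid's own z axis and vertical below 0.08 rad) and (x of lid_b_mid in the frame of gauge between 0.025 and 0.08 m and y of lid_b_mid in the frame of gauge between -0.008 and 0.008 m and z of lid_b_mid in the frame of gauge between 0.02 and 0.034 m and angle between lid_b_mid's own z axis and vertical below 0.12 rad)) or ((x of lid_a_mid in the frame of tray_fit between -0.012 and 0.012 m and y of lid_a_mid in the frame of tray_fit between -0.016 and 0.016 m and z of lid_a_mid in the frame of tray_fit between 0.018 and 0.031 m and angle between lid_a_mid's own z axis and vertical below 0.08 rad) and (x of lid_c_mid in the frame of gauge between -0.044 and -0.033 m and y of lid_c_mid in the frame of gauge between -0.008 and 0.008 m and z of lid_c_mid in the frame of gauge between 0.02 and 0.034 m and angle between lid_c_mid's own z axis and vertical below 0.12 rad and contact force between lid_c and gauge_rails above 2 N)) or ((x of lid_b_mid in the frame of tray_narrow between -0.012 and 0.012 m and y of lid_b_mid in the frame of tray_narrow between -0.016 and 0.016 m and z of lid_b_mid in the frame of tray_narrow between 0.018 and 0.031 m and angle between lid_b_mid's own z axis and vertical below 0.08 rad) and (x of lid_a_mid in the frame of gauge between 0.003 and 0.014 m and y of lid_a_mid in the frame of gauge between -0.008 and 0.008 m and z of lid_a_mid in the frame of gauge between 0.02 and 0.034 m and angle between lid_a_mid's own z axis and vertical below 0.12 rad and contact force between lid_a and gauge_rails above 2 N)) or ((x of lid_b_mid in the frame of tray_narrow between -0.012 and 0.012 m and y of lid_b_mid in the frame of tray_narrow between -0.016 and 0.016 m and z of lid_b_mid in the frame of tray_narrow between 0.018 and 0.031 m and angle between lid_b_mid's own z axis and vertical below 0.08 rad) and (x of lid_c_mid in the frame of gauge between -0.044 and -0.033 m and y of lid_c_mid in the frame of gauge between -0.008 and 0.008 m and z of lid_c_mid in the frame of gauge between 0.02 and 0.034 m and angle between lid_c_mid's own z axis and vertical below 0.12 rad and contact force between lid_c and gauge_rails above 2 N)) or ((x of lid_c_mid in the frame of tray_wide between -0.012 and 0.012 m and y of lid_c_mid in the frame of tray_wide between -0.016 and 0.016 m and z of lid_c_mid in the frame of tray_wide between 0.018 and 0.031 m and angle between lid_c_mid's own z axis and vertical below 0.08 rad) and (x of lid_a_mid in the frame of gauge between 0.003 and 0.014 m and y of lid_a_mid in the frame of gauge between -0.008 and 0.008 m and z of lid_a_mid in the frame of gauge between 0.02 and 0.034 m and angle between lid_a_mid's own z axis and vertical below 0.12 rad and contact force between lid_a and gauge_rails above 2 N)) or ((x of lid_c_mid in the frame of tray_wide between -0.012 and 0.012 m and y of lid_c_mid in the frame of tray_wide between -0.016 and 0.016 m and z of lid_c_mid in the frame of tray_wide between 0.018 and 0.031 m and angle between lid_c_mid's own z axis and vertical below 0.08 rad) and (x of lid_b_mid in the frame of gauge between 0.025 and 0.08 m and y of lid_b_mid in the frame of gauge between -0.008 and 0.008 m and z of lid_b_mid in the frame of gauge between 0.02 and 0.034 m and angle between lid_b_mid's own z axis and vertical below 0.12 rad)))), for 0.02 s.
At the end, for the whole second after the job is handed in: each of the two lids lies flat (within 0.08 rad), at rest, on the floor of the tray for its width (97 mm: green, 92 mm: yellow, 102 mm: red), and the third lid still lies on the blue mat, moved less than 20 mm (((x of lid_a_mid in the frame of tray_fit between -0.012 and 0.012 m and y of lid_a_mid in the frame of tray_fit between -0.016 and 0.016 m and z of lid_a_mid in the frame of tray_fit between 0.018 and 0.031 m and angle between lid_a_mid's own z axis and vertical below 0.08 rad) or (horizontal distance between lid_a_mid and hold_mat below 0.08 m and distance of lid_a_mid from where it was at the start of the episode below 0.02 m)) and ((x of lid_b_mid in the frame of tray_narrow between -0.012 and 0.012 m and y of lid_b_mid in the frame of tray_narrow between -0.016 and 0.016 m and z of lid_b_mid in the frame of tray_narrow between 0.018 and 0.031 m and angle between lid_b_mid's own z axis and vertical below 0.08 rad) or (horizontal distance between lid_b_mid and hold_mat below 0.08 m and distance of lid_b_mid from where it was at the start of the episode below 0.02 m)) and ((x of lid_c_mid in the frame of tray_wide between -0.012 and 0.012 m and y of lid_c_mid in the frame of tray_wide between -0.016 and 0.016 m and z of lid_c_mid in the frame of tray_wide between 0.018 and 0.031 m and angle between lid_c_mid's own z axis and vertical below 0.08 rad) or (horizontal distance between lid_c_mid and hold_mat below 0.08 m and distance of lid_c_mid from where it was at the start of the episode below 0.02 m)) and ((horizontal distance between lid_a_mid and hold_mat below 0.08 m and distance of lid_a_mid from where it was at the start of the episode below 0.02 m) or (horizontal distance between lid_b_mid and hold_mat below 0.08 m and distance of lid_b_mid from where it was at the start of the episode below 0.02 m) or (horizontal distance between lid_c_mid and hold_mat below 0.08 m and distance of lid_c_mid from where it was at the start of the episode below 0.02 m)) and linear speed of each of lid_a, lid_b, lid_c below 0.02 m/s); the robot touches nothing.
It fails at once if a lid is forced: pressed against the gauge's rails with more than 40 N (contact force between any of lid_a, lid_b, lid_c and gauge_rails above 40 N).
It fails at once if the lid on the blue mat is moved 20 mm or more ((horizontal distance between lid_a_mid and hold_mat below 0.08 m and distance of lid_a_mid from where it was at the start of the episode above 0.02 m) or (horizontal distance between lid_b_mid and hold_mat below 0.08 m and distance of lid_b_mid from where it was at the start of the episode above 0.02 m) or (horizontal distance between lid_c_mid and hold_mat below 0.08 m and distance of lid_c_mid from where it was at the start of the episode above 0.02 m)).
It fails at once if the teapot, gift box or tape roll is moved 20 mm or more (distance of any of teapot, gift_box, tape_roll from where it was at the start of the episode above 0.02 m).
It also fails if it takes over 72 s, if anything falls off the work surface, if the arm or the gripper's body presses on something with over 40 N, if the wrist force passes 120 N, or if a joint passes its speed limit or range.

## Working session

There is one attempt and no reset: what is moved stays moved. The work goes in short steps, Python scripts to look and compute and a shell command to move; the robot and the scene stay as the last step left them, time stands still between calls to the robot, and variables do not carry over. Pictures are saved under pics/ and viewed, and the job is handed in when it is done.

```bash
mkdir -p pics; ls; cat > h.py <<'E'
import numpy as np, cv2
from plant import robot
def snap(n,fn=None):
    s=robot.snapshot(n)
    if fn: cv2.imwrite('pics/'+fn,s["image"])
    return s
def cloud(s):
    K=np.array(s["intrinsics"]);R=np.array(s["R"]);t=np.array(s["t"])
    z=s["z_map"];v,u=np.mgrid[0:z.shape[0],0:z.shape[1]]
    P=np.stack([(u-K[0,2])/K[0,0]*z,(v-K[1,2])/K[1,1]*z,z],-1)
    return (P-t)@R   # R^T (P-t)
def ray(s,uv,zw):
    K=np.array(s["intrinsics"]);R=np.array(s["R"]);t=np.array(s["t"])
    d=R.T@np.linalg.inv(K)@np.array([uv[0],uv[1],1.]);c=-R.T@t
    return c+d*(zw-c[2])/d[2]
def proj(s,X):
    K=np.array(s["intrinsics"]);p=K@(np.array(s["R"])@np.array(X)+np.array(s["t"]));return p[:2]/p[2]
E
python3 - <<'E'
from h import *
print(robot.state())
for n in("top","scene"):
    s=snap(n,n+'0.png'); print(n,-np.array(s["R"]).T@np.array(s["t"]))
    for l in ["lid_a","gauge","gauge_rails","tray_fit","tray_narrow","tray_wide","hold_mat","teapot","gift_box","tape_roll"]:
        for r in robot.recognise(l,s): print(l,np.round(r["conf"],2),np.round(r["box"]))
E
```

```text
pics
{'clock': 0.0, 'joint_positions': array([-74.71353843,  26.83839663,  -0.66627809,  91.88250768,
         0.34269033,  61.38557655,  -3.22576867]), 'qvel': array([-0.00378968,  0.09482466,  0.0384403 , -0.02892259,  0.02726284,
        0.06452184, -0.0278902 ]), 'joint_torque': array([ 1.98534408e-04, -5.32388055e+01,  2.17039918e-02, -2.51293659e+01,
        1.14520808e-02,  7.95577595e-03, -3.65165178e-06]), 'position': array([198.03544039, 618.49820356, 230.2997234 ]), 'ee_rot': array([1.79994388e+02, 1.04337140e-01, 7.22469479e+01]), 'ft_force': array([-0.05910127,  0.68830497, -0.44674706]), 'torque': array([-0.0769677 , -0.03980508, -0.0571794 ]), 'opening': 85.34698668708057}
top [ 385.47939222    2.32500253 1197.42216102]
lid_a 0.97 [303. 255. 337. 280.]
lid_a 0.96 [332. 181. 370. 204.]
lid_a 0.88 [358. 138. 387. 172.]
lid_a 0.82 [353. 232. 391. 258.]
lid_a 0.79 [411. 149. 432. 177.]
lid_a 0.7 [347. 279. 381. 304.]
lid_a 0.56 [406. 209. 440. 231.]
gauge_rails 0.78 [260. 174. 299. 210.]
tray_fit 0.75 [159. 229. 200. 255.]
tray_fit 0.56 [356. 232. 391. 255.]
tray_narrow 0.
[... 296 characters left out ...]
  499.68340078  843.53974349]
lid_a 0.87 [215. 140. 246. 164.]
lid_a 0.83 [ 75. 190. 115. 218.]
lid_a 0.73 [180. 164. 215. 180.]
lid_a 0.73 [121. 157. 157. 180.]
lid_a 0.66 [120. 210. 148. 243.]
lid_a 0.66 [243. 159. 280. 183.]
lid_a 0.63 [167. 193. 208. 217.]
gauge 0.72 [238. 198. 303. 247.]
gauge_rails 0.84 [237. 208. 295. 248.]
gauge_rails 0.59 [234. 196. 306. 250.]
tray_fit 0.28 [235. 198. 306. 250.]
tray_narrow 0.91 [360. 236. 419. 270.]
tray_wide 0.66 [340. 256. 403. 300.]
tray_wide 0.22 [166. 195. 203. 221.]
hold_mat 0.66 [111. 164. 169. 191.]
teapot 0.72 [253. 258. 298. 305.]
gift_box 0.74 [147. 215. 228. 281.]
tape_roll 0.84 [251. 258. 298. 306.]
tape_roll 0.21 [110. 163. 170. 190.]
```

```bash
python3 - <<'E'
import cv2
a=cv2.imread('pics/top0.png');b=cv2.imread('pics/scene0.png')
cv2.imwrite('pics/top0z.png',cv2.resize(a[100:320,60:460],(800,440),interpolation=cv2.INTER_CUBIC))
cv2.imwrite('pics/scene0z.png',cv2.resize(b[100:320,60:460],(800,440),interpolation=cv2.INTER_CUBIC))
E
```

```text
(no output)
```

View pics/top0z.png

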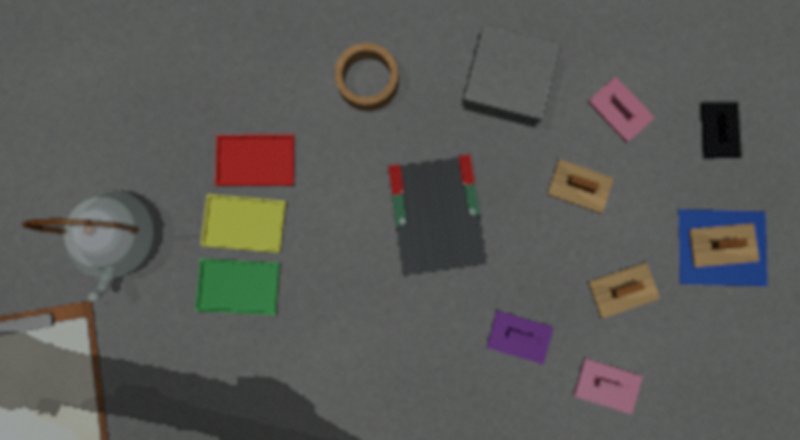

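View pics/scene0z.png

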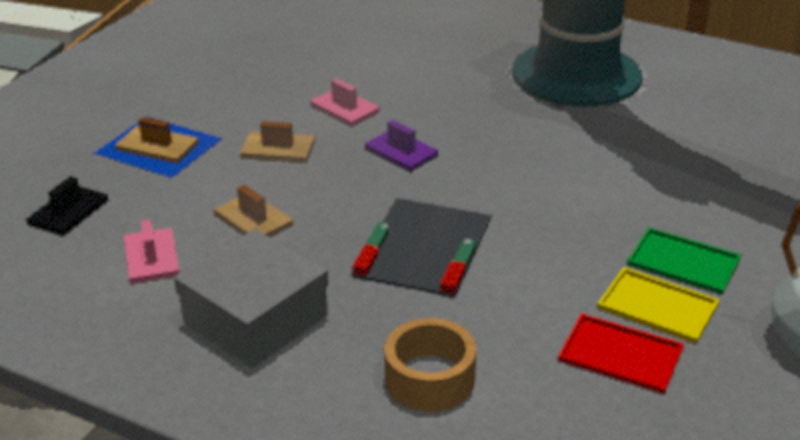

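The top view has the robot side down and +y to the left. The two bench lids are at about px (351,193) and (372,245), and the held one on the mat at (422,222). The gauge is at (278,205), and the trays are at the left, red, yellow and green from far to near. Next I measure the poses.

```bash
cat >> h.py <<'E'
def rect(s,box,test,z):
    x0,y0,x1,y1=box
    im=s["image"]; hsv=cv2.cvtColor(im,cv2.COLOR_BGR2HSV)
    m=np.zeros(im.shape[:2],np.uint8); m[y0:y1,x0:x1]=(test(hsv,cloud(s))[y0:y1,x0:x1]*255).astype(np.uint8)
    m=cv2.morphologyEx(m,cv2.MORPH_CLOSE,np.ones((5,5)))
    n,lab,st,_=cv2.connectedComponentsWithStats(m); k=1+np.argmax(st[1:,4]); m=(lab==k)
    c,_=cv2.findContours(m.astype(np.uint8),cv2.RETR_EXTERNAL,cv2.CHAIN_APPROX_NONE)
    pts=np.array([ray(s,p[0],z)[:2] for p in max(c,key=len)])
    (cx,cy),(w,h),a=cv2.minAreaRect(pts.astype(np.float32))
    # also moments-based centre
    vv,uu=np.nonzero(m); ctr=np.mean([ray(s,(u,v),z)[:2] for u,v in zip(uu,vv)],0)
    q=np.array([ray(s,(u,v),z)[:2] for u,v in zip(uu,vv)])-ctr
    ev,V=np.linalg.eigh(q.T@q/len(q)); ax=V[:,1]; ang=np.degrees(np.arctan2(ax[1],ax[0]))
    # long axis = y axis ; x axis angle
    ya=(ang-90+90)%180-90
    return dict(c=np.round([cx,cy],1),wh=np.round([w,h],1),a=round(a,1),m=np.round(ctr,1),yaw=round(ya,1),side=np.round(np.sqrt(12*ev),1))
E
python3 - <<'E'
from h import *
s=snap("top"); K=s["intrinsics"]; print(K[0,0], 1197/K[0,0])
hue=lambda lo,hi,S=100,V=60:(lambda h,P:(h[...,0]>=lo)&(h[...,0]<=hi)&(h[...,1]>S)&(h[...,2]>V))
print('red',rect(s,(155,158,215,198),hue(0,8),8))
print('yel',rect(s,(150,190,215,232),hue(20,35),8))
print('grn',rect(s,(150,222,210,262),hue(45,85),8))
print('mat',rect(s,(395,200,450,245),lambda h,P:((h[...,0]>=100)&(h[...,0]<=130)&(h[...,1]>120))|((h[...,0]<25)&(h[...,1]>70)),1))
w=lambda h,P:(h[...,0]>=5)&(h[...,0]<=28)&(h[...,1]>70)&(h[...,2]>50)
for n,b in(('l1',(328,172,376,212)),('l2',(350,228,396,264)),('lm',(400,205,446,238))): print(n,rect(s,b,w,10))
P=cloud(s)
for n,(u,v) in dict(l1=(340,193),knob1=(351,192),base=(278,215),bench=(300,260),kn2=(372,244)).items(): print(n,np.round(P[v,u],1))
hsv=cv2.cvtColor(s["image"],cv2.COLOR_BGR2HSV); print(hsv[215,278],hsv[260,300],hsv[215,260:305:4].tolist(), s["image"][200,[258,262,278]])
# depth-based heights
for r in range(174,242,6): print(r,np.round(P[r,254:306:3,2]).astype(int))
E
```

```text
379.00897040423087 3.1582365945675197
red {'c': array([617.6, 286.8]), 'wh': array([ 81. , 123.6]), 'a': 1.7, 'm': array([617.4, 286.3]), 'yaw': np.float64(1.1), 'side': array([ 84.2, 124. ])}
yel {'c': array([515.4, 298.5]), 'wh': array([124.9,  82.4]), 'a': 86.4, 'm': array([515.4, 298.5]), 'yaw': np.float64(-3.6), 'side': array([ 82.4, 124.8])}
grn {'c': array([415.9, 301. ]), 'wh': array([122.9,  80. ]), 'a': 88.9, 'm': array([415.6, 301.3]), 'yaw': np.float64(-1.1), 'side': array([ 80. , 122.7])}
mat {'c': array([ 499.2, -462.4]), 'wh': array([118.1, 138. ]), 'a': 0.9, 'm': array([ 498.9, -462.1]), 'yaw': np.float64(-0.6), 'side': array([118.2, 137.4])}
l1 {'c': array([ 589.8, -232.8]), 'wh': array([92.6, 60.6]), 'a': 72.9, 'm': array([ 589.7, -232.9]), 'yaw': np.float64(-18.2), 'side': array([60.7, 92.4])}
l2 {'c': array([ 426.8, -301.8]), 'wh': array([60.5, 98. ]), 'a': 19.8, 'm': array([ 426.8, -301.6]), 'yaw': np.float64(20.4), 'side': array([60.4, 97.8])}
lm {'c': array([ 502.5, -460.1]), 'wh': array([ 56.3, 100.2]), 'a': 6.8, 'm': array([ 502.3, -460.1]), 'yaw': np.float64
[... 459 characters left out ...]
-2]
180 [ 3  0 -1  0  2  3  1  7  8  4  3  1 20 19  0  3  0  3]
186 [ 1 21 17  4  5  5  4 10  2  6  8  7 11 14 19 -4  0  1]
192 [ 0 16 19  4 10  6  7  4 12  6  5  6  5 18 20  2  1 -3]
198 [   1   16   17    7    5    7    4    7    5   10    6    8    9   10
   19    3 1197    3]
204 [ 3 18 20  4  7  4  1  6  6  6  6  7  9  6 20 15 -3  2]
210 [ 0  0 16 14  6  6  6  6  6  7  2  1  7  3  5  3  3  0]
216 [-4 -1  5  3  2 11  9  5  3  5 12 -2  4  5  8  5 -1 -1]
222 [-6 -3  5 10  6  5  8 11  3  6  8  3  4  3  4 12  3 -1]
228 [ 2  6  4  7  5  5  7  6  5  7 10  3  5  8  3  5  6  1]
234 [ 0 -1  0  6  7  5  9  5  4  5  1  0  0 -2  1 -2 -2 -2]
240 [-1 -1  2  2  0  1  0 -2 -1 -4 -3 -2  3  4 -3  0 -1  2]
```

```bash
python3 - <<'E'
from h import *
s=snap("top")
d=lambda h,P:(h[...,2]<76)|(h[...,1]>90)
print(rect(s,(245,165,315,245),d,6))
# dark-only entry half: rows of base without rails
hsv=cv2.cvtColor(s["image"],cv2.COLOR_BGR2HSV)
for r in range(212,236,3):
    c=np.nonzero(hsv[r,245:315,2]<76)[0]+245
    a=ray(s,(c[0]-.5,r),6);b=ray(s,(c[-1]+.5,r),6);print(r,np.round(a[:2]),np.round(b[:2]),np.round((a+b)[:2]/2,1))
# rail inner edges
m=(hsv[...,1]>90)
for r in range(176,212,3):
    c=np.nonzero(m[r,245:315])[0]+245
    L=c[c<280];Rr=c[c>=280]
    f=lambda u:np.round(ray(s,(u,r),18)[:2],1).tolist()
    print(r,[f(L[0]-.5),f(L[-1]+.5)] if len(L) else None,[f(Rr[0]-.5),f(Rr[-1]+.5)] if len(Rr) else None)
for l in("gauge","gauge_entry","go_mouth","nogo_mouth","lid_a_mid","lid_a"):
    for r in robot.mark_of(l,s): print(l,round(r["conf"],2),np.round(r["at"],1),np.round(ray(s,r["at"],dict(gauge=0,lid_a_mid=22,lid_a=0).get(l,6))[:2],1))
E
```

```text
{'c': array([539.2,  -6.9]), 'wh': array([177.8, 135.7]), 'a': 9.8, 'm': array([537.6,  -6. ]), 'yaw': np.float64(-80.2), 'side': array([132.7, 177.5])}
212 [520.  46.] [524. -77.] [522.2 -15.8]
215 [511.  58.] [514. -78.] [512.5  -9.8]
218 [501.  55.] [505. -78.] [503.  -11.6]
221 [492.  54.] [495. -81.] [493.6 -13.4]
224 [482.  51.] [486. -81.] [484.1 -15.3]
227 [473.  51.] [477. -85.] [474.7 -17.1]
230 [463.  47.] [467. -85.] [465.3 -18.9]
233 [454.  47.] [457. -54.] [455.4  -3.4]
176 None None
179 None [[626.7, -36.5], [627.4, -58.7]]
182 [[613.8, 70.7], [614.3, 54.9]] [[617.0, -36.8], [617.7, -58.9]]
185 [[604.1, 73.5], [604.8, 51.4]] [[607.5, -40.2], [608.2, -62.3]]
188 [[594.6, 70.0], [595.2, 51.1]] [[597.9, -40.4], [598.5, -62.5]]
191 [[585.0, 69.7], [585.7, 47.7]] [[588.5, -46.9], [588.9, -62.7]]
194 [[575.4, 69.4], [576.1, 47.3]] [[579.0, -50.3], [579.3, -62.9]]
197 [[566.1, 62.7], [566.3, 56.4]] [[569.4, -50.5], [569.9, -66.3]]
200 [[556.5, 62.4], [556.9, 49.8]] [[560.0, -53.9], [560.3, -66.5]]
203 [[547.1, 58.9], [547.5, 46.4]] [[550.4, -54.1], [550.8, -66.7]]
206 [[537.6, 58.6], [538.0, 46.1]] None
209 [[528.2, 58.3], [528.3, 55.1]] None
gauge 0.58 [279.6 207.7] [536.5 -11. ]
gauge_entry 0.57 [277.9 224. ] [483.9  -7. ]
go_mouth 0.95 [279.2 210.5] [526.8  -9.9]
go_mouth 0.68 [419.6 222.9] [ 500.1 -455.6]
nogo_mouth 0.81 [278.4 193.4] [581.5  -5.9]
lid_a_mid 0.86 [370.8 243. ] [ 431.7 -296.3]
lid_a 0.96 [418.8 220. ] [ 509.9 -455.6]
lid_a 0.69 [417.8 163.3] [ 694.9 -456. ]
lid_a 0.69 [365.6 291.1] [ 283.3 -285.2]
lid_a 0.66 [366.3 245.4] [ 424.7 -287.7]
lid_a 0.66 [317.2 266.8] [ 353.8 -133.6]
lid_a 0.65 [369.7 154.2] [ 720.4 -299.3]
```

```bash
python3 - <<'E'
from h import *
from scipy.optimize import least_squares
ims=[snap("top") for _ in range(3)]; s=ims[0]
im=np.mean([i["image"].astype(float) for i in ims],0)
sat=im.max(2)-im.min(2); 
mid=[]
for r in range(184,206):
    w=np.clip(sat[r]-20,0,None)
    cl=np.sum(np.arange(245,276)*w[245:276])/w[245:276].sum();cr=np.sum(np.arange(282,315)*w[282:315])/w[282:315].sum()
    a=ray(s,(cl,r),18);b=ray(s,(cr,r),18)
    mid.append(((a+b)/2)[:2]); 
mid=np.array(mid);print(np.round(mid[::3],1));p=np.polyfit(mid[:,0],mid[:,1],1);print('rails slope',np.degrees(np.arctan(p[0])), 'y at x=541:',np.polyval(p,541))
# base fit: V image over entry half
V=im.max(2)
vv,uu=np.mgrid[200:244,244:312]
pts=np.array([[ray(s,(u,v),6)[:2] for u,v in zip(a,b)] for a,b in zip(uu,vv)])
def model(q):
    x,y,a,bg,fg,sg=q
    d=pts-[x,y];c,t=np.cos(a),np.sin(a);X=d[...,0]*c+d[...,1]*t;Y=-d[...,0]*t+d[...,1]*c
    S=lambda d:1/(1+np.exp(-d/sg))
    return bg+(fg-bg)*S(X+90)*S(67-abs(Y)), X
def f(q):
    M,X=model(q); return np.where(X<-18,np.clip(M-V[200:244,244:312],-25,25),0).ravel()
r=least_squares(f,[541,-6.5,.175,91,58,1.5],x_scale=[1,1,.01,1,1,1]);q=r.x;print('base',np.round(q[:2],1),np.degrees(q[2]),q[3:],np.sqrt(np.mean(r.fun**2)))
E
```

```text
[[ 6.093e+02  6.200e+00]
 [ 5.997e+02  4.600e+00]
 [ 5.902e+02  2.900e+00]
 [ 5.807e+02  3.000e-01]
 [ 5.711e+02  0.000e+00]
 [ 5.616e+02 -1.900e+00]
 [ 5.521e+02 -3.600e+00]
 [ 5.427e+02 -7.300e+00]]
rails slope 10.289157654341867 y at x=541: -5.942199034330031
base [539.7  -6.1] 9.60795741689721 [92.31112338 58.64452342  1.61797245] 1.2330339986806664
```

Gauge origin ≈ (540,-6), yaw ≈ 10°. Lid 1 is at (590,-233) with yaw -18° and lid 2 at (427,-302) with yaw 20°. I'll start with lid 1.

```bash
cat >> h.py <<'E'
from scipy.spatial.transform import Rotation as Ro
def to(x,y,z,yaw):
    st=robot.state();R0=Ro.from_euler('xyz',st["ee_rot"],degrees=True);R1=Ro.from_euler('xyz',[180,0,yaw],degrees=True)
    d=R0.inv().apply(np.array([x,y,z])-st["position"])
    w=(R0.inv()*R1).as_rotvec()
    d1=R1.inv().apply(np.array([x,y,z])-st["position"])
    print('pos',np.round(st["position"],1),np.round(st["ee_rot"],1),'clk',round(st["clock"],1),'open',round(st["opening"],1),'F',np.round(st["ft_force"],1))
    print('shift first',np.round(d,1),' or after turn',np.round(d1,1),'turn rad',np.round(w,3),'deg',np.round(np.degrees(w),1))
E
python3 -m inch '[0,-34.5,31.6,0,0,0,0, 0,-34.5,31.6,0,0,0,0, 0,-34.5,31.6,0,0,0,0, 0,-34.5,31.6,0,0,0,0, 0,-34.5,31.6,0,0,0,0, 0,-34.5,31.6,0,0,0,0, 0,-34.5,31.6,0,0,0,0, 0,-34.5,31.6,0,0,0,0, 0,-34.5,31.6,0,0,0,0, 0,-34.5,31.6,0,0,0,0, 0,-34.5,31.6,0,0,0,0, 0,-34.5,31.6,0,0,0,0, 0,-34.5,31.6,0,0,0,0, 0,-34.5,31.6,0,0,0,0, 0,-34.5,31.6,0,0,0,0, 0,-34.5,31.6,0,0,0,0, 0,-34.5,31.6,0,0,0,0, 0,-34.5,31.6,0,0,0,0, 0,-34.5,31.6,0,0,0,0, 0,-34.5,31.6,0,0,0,0]' 30
python3 -c "from h import *;to(589.7,-232.9,120,-18.2)"
```

```text
clock: 3.65
position: [590.5, -232.4, 231.4]
ee_rot: [180.0, -0.0, 72.3]
ft_force: [0.3, 0.3, 0.6]
opening: 42.4
pos [ 590.5 -232.4  231.4] [180.   -0.   72.3] clk 3.6 open 42.4 F [0.3 0.3 0.6]
shift first [ -0.8  -0.6 111.4]  or after turn [ -0.6   0.7 111.4] turn rad [ 0.000e+00 -1.000e-03  1.579e+00] deg [ 0.  -0.  90.5]
```

```bash
python3 -m inch '[0,0,0,9,0,0,0.1316, 0,0,0,9,0,0,0.1316, 0,0,0,9,0,0,0.1316, 0,0,0,9,0,0,0.1316, 0,0,0,9,0,0,0.1316, 0,0,0,9,0,0,0.1316, 0,0,0,9,0,0,0.1316, 0,0,0,9,0,0,0.1316, 0,0,0,9,0,0,0.1316, 0,0,0,9,0,0,0.1316, 0,0,0,9,0,0,0.1316, 0,0,0,9,0,0,0.1316]'
python3 -c "
from h import *
to(589.7,-232.9,15,-18.2)
s=snap('top','t1.png');w=lambda h,P:(h[...,0]>=2)&(h[...,0]<=28)&(h[...,1]>70)&(h[...,2]>50)
b=s['image'][150:230,300:400];cv2.imwrite('pics/t1z.png',cv2.resize(b,None,fx=7,fy=7,interpolation=cv2.INTER_CUBIC))
hs=cv2.cvtColor(s['image'],cv2.COLOR_BGR2HSV)
"
```

```text
clock: 4.85
position: [589.9, -230.5, 123.0]
ee_rot: [-180.0, -0.0, -18.5]
ft_force: [-0.6, 0.4, -0.3]
opening: 42.7
pos [ 589.9 -230.5  123. ] [-180.    -0.   -18.5] clk 4.8 open 42.7 F [-0.6  0.4 -0.3]
shift first [  0.5   2.3 108. ]  or after turn [  0.5   2.3 108. ] turn rad [-0.    -0.    -0.005] deg [-0.  -0.  -0.3]
```

View pics/t1z.png

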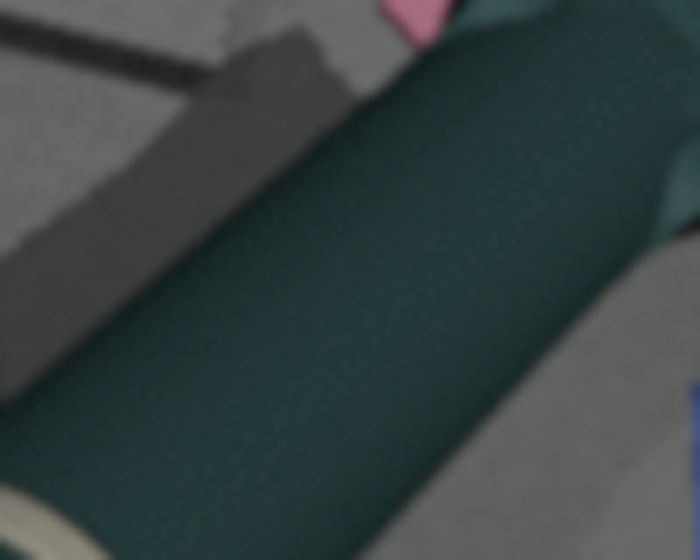

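The arm hides the lid from above, so I'll descend and check with the scene camera.

```bash
python3 -m inch '[0,0.5,2.3,20,0,0,-0.005, 0,0,0,20,0,0,0, 0,0,0,20,0,0,0, 0,0,0,20,0,0,0, 0,0,0,14,0,0,0, 0,0,0,9,0,0,0, 0,0,0,4,0,0,0, 0,0,0,0,0,0,0]'
python3 -c "
from h import *
to(589.7,-232.9,15,-18.2)
s=snap('scene','t2.png')
b=s['image'][100:240,120:280];cv2.imwrite('pics/t2z.png',cv2.resize(b,None,fx=4,fy=4,interpolation=cv2.INTER_CUBIC))
"
```

```text
clock: 5.7
position: [589.4, -233.2, 16.1]
ee_rot: [180.0, 0.0, -17.9]
ft_force: [-0.6, 0.0, 0.2]
opening: 42.8
pos [ 589.4 -233.2   16.1] [180.    0.  -17.9] clk 5.7 open 42.8 F [-0.6  0.   0.2]
shift first [ 0.2 -0.4  1.1]  or after turn [ 0.2 -0.4  1.1] turn rad [0.    0.    0.005] deg [0.  0.  0.3]
```

View pics/t2z.png

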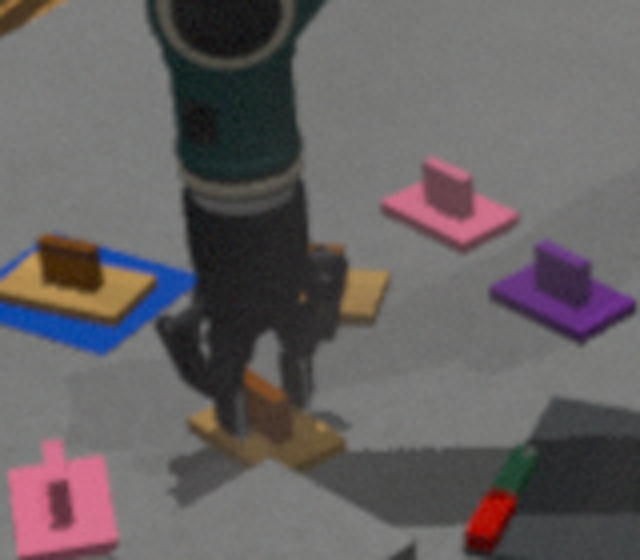

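The fingers straddle the knob at px (264,405) of the crop. Closing at 30 N.

```bash
python3 -m inch '[-1,0,0,0,0,0,0, -1,0,0,0,0,0,0, -1,0,0,0,0,0,0, -1,0,0,0,0,0,0, -1,0,0,0,0,0,0, -1,0,0,0,0,0,0, -1,0,0,0,0,0,0]' 30
python3 -m inch '[-1,0,0,-15,0,0,0, -1,0,0,-30,0,0,0, -1,0,0,-35,0,0,0, -1,0,0,-20,0,0,0, -1,0,0,0,0,0,0]'
python3 -c "
from h import *
to(490.8,-14.7,70,10)
s=snap('scene','t3.png')
b=s['image'][100:240,120:280];cv2.imwrite('pics/t3z.png',cv2.resize(b,None,fx=4,fy=4,interpolation=cv2.INTER_CUBIC))
"
```

```text
clock: 6.45
position: [590.0, -233.3, 17.0]
ee_rot: [-180.0, -0.1, -17.9]
ft_force: [-1.1, 0.1, 5.9]
opening: 11.5
clock: 6.95
position: [591.1, -234.1, 119.9]
ee_rot: [-180.0, -0.3, -18.0]
ft_force: [-0.4, -1.4, -0.8]
opening: 10.9
pos [ 591.1 -234.1  119.9] [-180.    -0.3  -18. ] clk 7.0 open 10.9 F [-0.4 -1.4 -0.8]
shift first [-163.3 -177.8   49. ]  or after turn [ -60.7 -233.5   49.9] turn rad [ 0.001 -0.006 -0.488] deg [  0.1  -0.3 -28. ]
```

View pics/t3z.png

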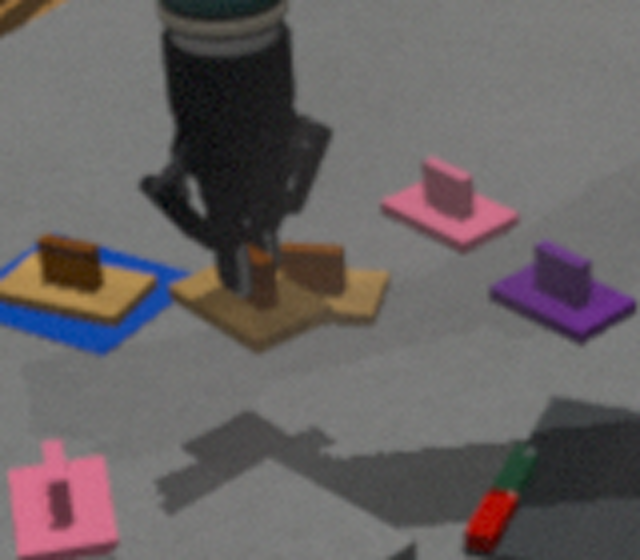

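```bash
python3 -m inch '[-1,-10,-11,0,0,0,0, -1,-20,-22,0,0,0,0, -1,-20,-22,0,0,0,0, -1,-20,-22,0,0,0,0, -1,-20,-22,0,0,0,0, -1,-20,-22,0,0,0,0, -1,-20,-22,0,0,0,0, -1,-20,-22,0,0,0,0, -1,-13,-15,0,0,0,0, -1,0,0,10,0,0,-0.1, -1,0,0,10,0,0,-0.13, -1,0,0,10,0,0,-0.13, -1,0,0,10,0,0,-0.128, -1,0,0,10,0,0,0, -1,0,0,0,0,0,0]'
python3 -c "
from h import *
to(490.8,-14.7,24,10)
s=snap('scene','t4.png')
b=s['image'][130:280,200:340];cv2.imwrite('pics/t4z.png',cv2.resize(b,None,fx=4,fy=4,interpolation=cv2.INTER_CUBIC))
"
```

```text
clock: 8.5
position: [487.8, -11.3, 64.5]
ee_rot: [-180.0, 0.2, 9.9]
ft_force: [0.3, 0.6, -1.0]
opening: 11.3
pos [487.8 -11.3  64.5] [-180.     0.2    9.9] clk 8.5 open 11.3 F [ 0.3  0.6 -1. ]
shift first [ 2.6  3.9 40.5]  or after turn [ 2.4  3.9 40.5] turn rad [-0.     0.004 -0.002] deg [-0.   0.2 -0.1]
```

View pics/t4z.png

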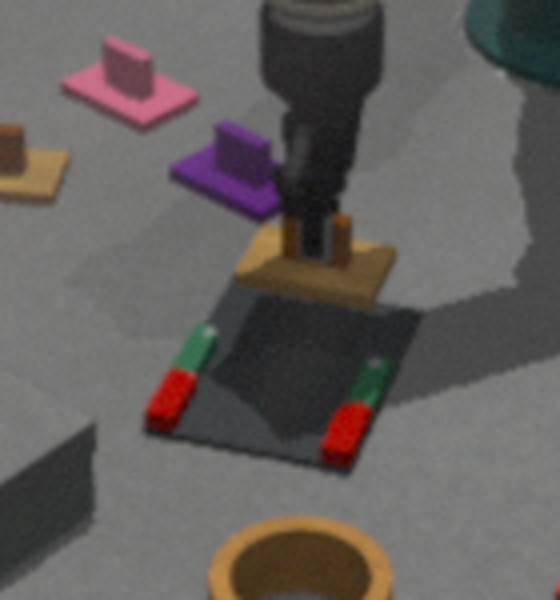

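```bash
python3 -m inch '[-1,2.5,3.9,10,0,0,0, -1,0,0,15,0,0,0, -1,0,0,10,0,0,0, -1,0,0,3,0,0,0, -1,0,0,1,0,0,0, -1,0,0,1,0,0,0, -1,0,0,0,0,0,0]'
python3 -c "
from h import *
to(490.8,-14.7,22.5,10)
s=snap('scene','t5.png')
b=s['image'][130:280,200:340];cv2.imwrite('pics/t5z.png',cv2.resize(b,None,fx=4,fy=4,interpolation=cv2.INTER_CUBIC))
"
```

```text
clock: 9.25
position: [493.2, -15.1, 26.5]
ee_rot: [180.0, -0.0, 10.0]
ft_force: [0.4, 0.1, -0.9]
opening: 11.6
pos [493.2 -15.1  26.5] [180.  -0.  10.] clk 9.2 open 11.6 F [ 0.4  0.1 -0.9]
shift first [-2.3 -0.8  4. ]  or after turn [-2.3 -0.8  4. ] turn rad [ 0. -0.  0.] deg [ 0. -0.  0.]
```

View pics/t5z.png

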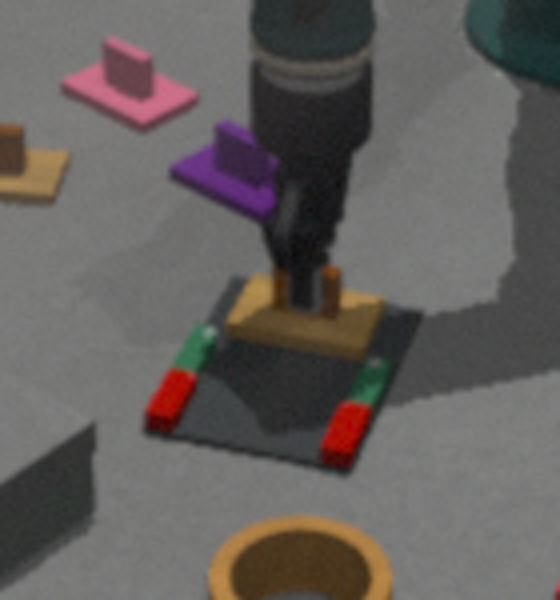

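Lid 1 hovers centred over the entry plate, between the rails at crop px (205,345) and (375,370). Lowering until I feel contact.

```bash
python3 -m inch '[-1,-1.5,-0.5,1,0,0,0, -1,0,0,1,0,0,0, -1,0,0,1,0,0,0, -1,0,0,0,0,0,0]';python3 -m inch '[-1,0,0,1,0,0,0, -1,0,0,0,0,0,0]';python3 -m inch '[-1,0,0,1,0,0,0, -1,0,0,0,0,0,0]'
```

```text
clock: 9.7
position: [491.4, -14.8, 23.2]
ee_rot: [-180.0, 0.0, 10.0]
ft_force: [-0.6, 0.5, -1.4]
opening: 11.1
clock: 9.9
position: [491.5, -14.8, 22.9]
ee_rot: [-179.9, -0.0, 10.0]
ft_force: [-1.8, -0.2, 8.4]
opening: 11.8
clock: 10.1
position: [491.5, -14.8, 22.9]
ee_rot: [-179.9, -0.0, 10.0]
ft_force: [-6.5, 0.5, 21.0]
opening: 11.4
```

```bash
python3 -m inch '[-1,0,0,-1.8,0,0,0, -1,2,0,0,0,0,0, -1,3,0,0,0,0,0, -1,3,0,0,0,0,0, -1,0,0,0,0,0,0]'; for i in 1 ; do python3 -m inch '[-1,1,0,0,0,0,0, -1,1,0,0,0,0,0]'; python3 -m inch '[-1,1,0,0,0,0,0, -1,1,0,0,0,0,0]'; done
```

```text
clock: 10.6
position: [499.9, -13.4, 23.0]
ee_rot: [180.0, -0.0, 10.0]
ft_force: [0.2, -0.6, 0.1]
opening: 11.5
clock: 10.8
position: [501.1, -13.2, 23.0]
ee_rot: [180.0, 0.0, 10.0]
ft_force: [-0.4, -0.3, 0.8]
opening: 11.3
clock: 11.0
position: [503.5, -12.6, 23.0]
ee_rot: [180.0, -0.0, 10.0]
ft_force: [-0.6, -0.3, -0.2]
opening: 11.6
```

```bash
cat > g.py <<'E'
from h import *
def g():
    st=robot.state();a=np.radians(10);d=st["position"][:2]-[540,-6]
    F=st["ft_force"]
    print('gauge',np.round([d[0]*np.cos(a)+d[1]*np.sin(a),-d[0]*np.sin(a)+d[1]*np.cos(a)],1),'z',round(st["position"][2],1),'F along',round(F[0]*np.cos(a)+F[1]*np.sin(a),1),'lat',round(-F[0]*np.sin(a)+F[1]*np.cos(a),1),'Fz',round(F[2],1),'clk',st["clock"])
if __name__=="__main__": g()
E
python3 g.py
```

```text
gauge [-37.1  -0.2] z 23.0 F along -0.7 lat -0.2 Fz -0.2 clk 11.0
```

```bash
for i in 1 2 3; do python3 -m inch '[-1,1,0,0,0,0,0, -1,1,0,0,0,0,0]' >/dev/null; python3 g.py; done
```

```text
gauge [-35.2  -0.2] z 23.0 F along -1.4 lat -0.4 Fz -0.6 clk 11.2
gauge [-33.3  -0.3] z 23.1 F along -0.3 lat -0.2 Fz -1.3 clk 11.4
gauge [-31.3  -0.3] z 23.1 F along 0.5 lat -0.8 Fz -1.2 clk 11.6
```

It entered the green slot. Sliding on towards the red mouth.

```bash
python3 -m inch '[-1,2,0,0,0,0,0, -1,2,0,0,0,0,0, -1,2,0,0,0,0,0, -1,2,0,0,0,0,0]' >/dev/null; python3 g.py;  python3 -m inch '[-1,3,0,0,0,0,0, -1,3,0,0,0,0,0, -1,3,0,0,0,0,0]' >/dev/null; python3 g.py;  python3 -m inch '[-1,3,0,0,0,0,0, -1,3,0,0,0,0,0, -1,3,0,0,0,0,0]' >/dev/null; python3 g.py; python3 -m inch '[-1,2,0,0,0,0,0, -1,2,0,0,0,0,0]' >/dev/null; python3 g.py
```

```text
gauge [-23.1  -0.3] z 23.1 F along 0.7 lat -0.3 Fz -1.1 clk 12.0
gauge [-14.   -0.3] z 23.1 F along 0.8 lat 0.5 Fz -1.0 clk 12.3
gauge [-5.1 -0.3] z 23.1 F along 0.6 lat -0.7 Fz -1.6 clk 12.6
gauge [-1.2 -0.3] z 23.1 F along -0.0 lat -0.5 Fz -2.0 clk 12.8
```

```bash
python3 -m inch '[-1,1,0,0,0,0,0, -1,1,0,0,0,0,0, -1,1,0,0,0,0,0]' >/dev/null; python3 g.py;  python3 -m inch '[-1,1,0,0,0,0,0, -1,1,0,0,0,0,0]' >/dev/null; python3 g.py;  python3 -m inch '[-1,1,0,0,0,0,0, -1,1,0,0,0,0,0]' >/dev/null; python3 g.py
```

```text
gauge [ 1.6 -0.3] z 23.1 F along 0.6 lat -0.6 Fz -0.4 clk 13.1
gauge [ 3.7 -0.2] z 23.1 F along -0.4 lat -1.1 Fz -0.8 clk 13.3
gauge [ 5.7 -0.3] z 23.1 F along -0.5 lat -0.8 Fz -1.7 clk 13.5
```

```bash
python3 -m inch '[-1,1,0,0,0,0,0, -1,1,0,0,0,0,0]' >/dev/null; python3 g.py
```

```text
gauge [ 7.7 -0.3] z 23.1 F along -0.0 lat 0.1 Fz -2.2 clk 13.7
```

```bash
python3 -m inch '[-1,1,0,0,0,0,0, -1,1,0,0,0,0,0]' >/dev/null; python3 g.py; python3 -m inch '[-1,1,0,0,0,0,0, -1,1,0,0,0,0,0]' >/dev/null; python3 g.py
```

```text
gauge [ 9.7 -0.3] z 23.1 F along -0.7 lat -0.1 Fz -1.0 clk 13.9
gauge [11.7 -0.3] z 23.1 F along -0.9 lat 0.5 Fz -1.3 clk 14.1
```

```bash
python3 -m inch '[-1,1,0,0,0,0,0, -1,1.5,0,0,0,0,0]' >/dev/null; python3 g.py; python3 -m inch '[-1,1.5,0,0,0,0,0, -1,1.5,0,0,0,0,0]' >/dev/null; python3 g.py
```

```text
gauge [14.2 -0.2] z 23.1 F along 0.1 lat 0.1 Fz -1.2 clk 14.3
gauge [17.3 -0.3] z 23.1 F along -0.1 lat 0.0 Fz -1.7 clk 14.5
```

It has passed the red mouth as well. Running it well inside.

```bash
python3 -m inch '[-1,2,0,0,0,0,0, -1,2,0,0,0,0,0, -1,2,0,0,0,0,0]' >/dev/null; python3 g.py; python3 -m inch '[-1,3,0,0,0,0,0, -1,3,0,0,0,0,0, -1,3,0,0,0,0,0, -1,3,0,0,0,0,0, -1,2,0,0,0,0,0, -1,0,0,0,0,0,0]' >/dev/null; python3 g.py
python3 -c "
from h import *
to(515.4,298.5,90,-3.6)
s=snap('scene','t6.png')
b=s['image'][130:280,200:340];cv2.imwrite('pics/t6z.png',cv2.resize(b,None,fx=4,fy=4,interpolation=cv2.INTER_CUBIC))
"
```

```text
gauge [23.3 -0.3] z 23.1 F along 0.7 lat -0.2 Fz -1.0 clk 14.8
gauge [37.4 -0.2] z 23.1 F along -0.4 lat -0.3 Fz -1.1 clk 15.4
pos [5.769e+02 3.000e-01 2.310e+01] [180.  -0.  10.] clk 15.4 open 11.3 F [-0.3 -0.3 -1.1]
shift first [  -8.7 -304.4  -66.9]  or after turn [ -80.1 -293.8  -66.9] turn rad [ 0.    -0.     0.238] deg [ 0.  -0.  13.6]
```

View pics/t6z.png

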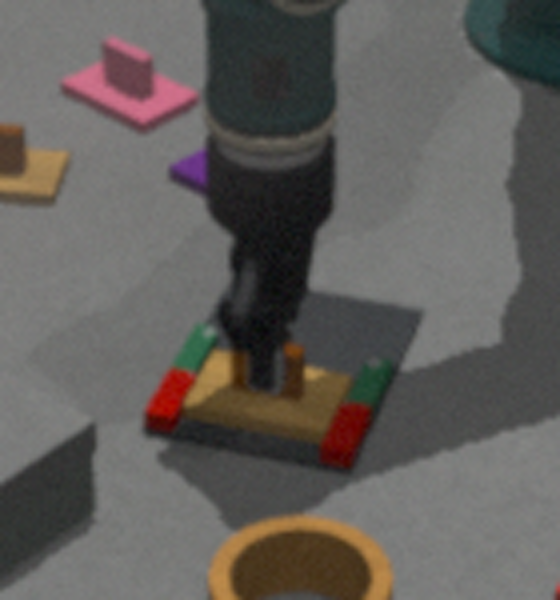

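The lid lies between the red rails at about crop px (270,400), so it is the narrow one and goes to the yellow tray.

```bash
python3 -m inch '[-1,0,0,-10,0,0,0, -1,0,0,-25,0,0,0, -1,0,0,-32,0,0,0, -1,-1,-30,0,0,0,0, -1,-1,-40,0,0,0,0, -1,-1,-40,0,0,0,0, -1,-1,-40,0,0,0,0, -1,-1,-40,0,0,0,0, -1,-1,-40,0,0,0,0, -1,-1,-40,0,0,0,0, -1,-1,-34,0,0,0,0.08, -1,0,0,0,0,0,0.08, -1,0,0,0,0,0,0.078, -1,0,0,0,0,0,0]'
python3 -c "from h import *;to(515.4,298.5,30,-3.6)"
```

```text
clock: 16.85
position: [515.7, 298.4, 90.6]
ee_rot: [180.0, -0.0, -3.6]
ft_force: [-0.7, -1.4, -0.9]
opening: 11.4
pos [515.7 298.4  90.6] [180.   -0.   -3.6] clk 16.9 open 11.4 F [-0.7 -1.4 -0.9]
shift first [-0.3 -0.1 60.6]  or after turn [-0.3 -0.1 60.6] turn rad [ 0. -0. -0.] deg [ 0. -0. -0.]
```

```bash
python3 -m inch '[-1,0,0,20,0,0,0, -1,0,0,22,0,0,0, -1,0,0,16,0,0,0, -1,0,0,7,0,0,0, -1,0,0,0,0,0,0]'
python3 -c "
from h import *
to(515.4,298.5,20,-3.6)
s=snap('scene','t7.png')
b=s['image'][190:320,310:460];cv2.imwrite('pics/t7z.png',cv2.resize(b,None,fx=4,fy=4,interpolation=cv2.INTER_CUBIC))
"
```

```text
clock: 17.35
position: [515.6, 297.6, 24.4]
ee_rot: [179.9, 0.1, -3.6]
ft_force: [-0.2, 0.5, -1.4]
opening: 11.4
pos [515.6 297.6  24.4] [ 1.799e+02  1.000e-01 -3.600e+00] clk 17.4 open 11.4 F [-0.2  0.5 -1.4]
shift first [-0.3 -0.9  4.4]  or after turn [-0.3 -0.9  4.4] turn rad [ 0.001  0.001 -0.   ] deg [ 0.1  0.1 -0. ]
```

View pics/t7z.png

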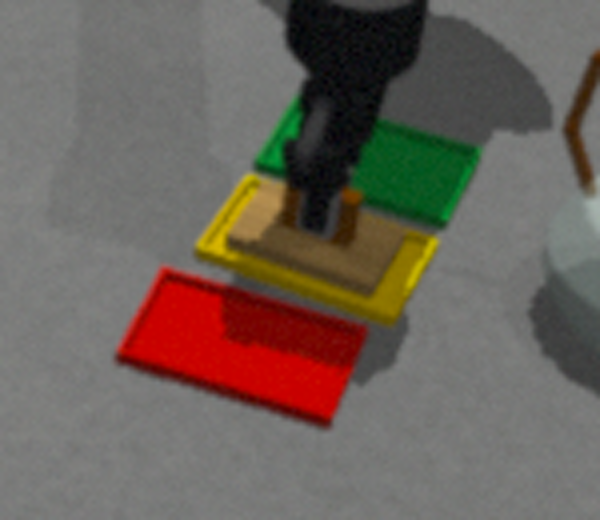

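The lid is centred in the yellow tray (crop px 315,240). Lowering and releasing.

```bash
python3 -m inch '[-1,0,0,2,0,0,0, -1,0,0,1,0,0,0, -1,0,0,0.7,0,0,0, -1,0,0,0,0,0,0]' && python3 -m inch '[-1,0,0,0.7,0,0,0, -1,0,0,0,0,0,0]'
```

```text
clock: 17.8
position: [516.0, 298.3, 21.6]
ee_rot: [-180.0, -0.0, -3.6]
ft_force: [0.6, 0.0, -0.5]
opening: 11.3
clock: 18.0
position: [515.9, 298.3, 20.7]
ee_rot: [-180.0, -0.0, -3.6]
ft_force: [0.4, -0.6, -0.9]
opening: 11.8
```

```bash
python3 -m inch '[-1,0,0,0.6,0,0,0, 0,0,0,0,0,0,0, 0,0,0,0,0,0,0, 0,0,0,0,0,0,0, 0,0,0,0,0,0,0]'; python3 -m inch '[0,0,0,-20,0,0,0, 0,0,0,-40,0,0,0, 0,0,0,-40,0,0,0, 0,0,0,0,0,0,0]'
python3 -c "
from h import *
to(426.8,-301.6,120,20.4)
s=snap('scene','t8.png')
b=s['image'][190:320,310:460];cv2.imwrite('pics/t8z.png',cv2.resize(b,None,fx=4,fy=4,interpolation=cv2.INTER_CUBIC))
"
```

```text
clock: 18.5
position: [516.0, 298.2, 20.2]
ee_rot: [-180.0, -0.0, -3.6]
ft_force: [-0.7, 0.2, 0.3]
opening: 42.6
clock: 18.9
position: [519.2, 299.4, 125.2]
ee_rot: [-179.7, -0.4, -3.7]
ft_force: [1.5, 0.3, 0.8]
opening: 42.9
pos [519.2 299.4 125.2] [-179.7   -0.4   -3.7] clk 18.9 open 42.9 F [1.5 0.3 0.8]
shift first [-54.  605.6   1.3]  or after turn [-296.1  531.1    5.2] turn rad [-0.004 -0.008 -0.42 ] deg [ -0.2  -0.5 -24. ]
```

View pics/t8z.png

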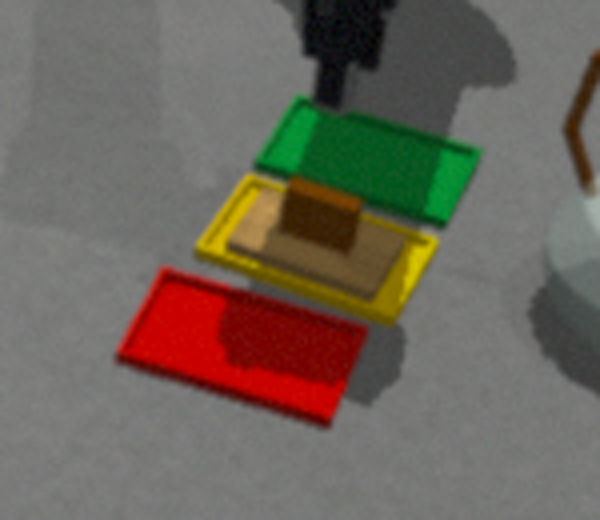

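Lid 1 lies flat and centred in the yellow tray. Now lid 2.

```bash
python3 -m inch '[0,-2,20,0,0,0,0, 0,-3.5,40,0,0,0,0, 0,-3.5,40,0,0,0,0, 0,-3.5,40,0,0,0,0, 0,-3.5,40,0,0,0,0, 0,-3.5,40,0,0,0,0, 0,-3.5,40,0,0,0,0, 0,-3.5,40,0,0,0,0, 0,-3.5,40,0,0,0,0, 0,-3.5,40,0,0,0,0, 0,-3.5,40,0,0,0,0, 0,-3.5,40,0,0,0,0, 0,-3.5,40,0,0,0,0, 0,-3.5,40,0,0,0,0, 0,-3.5,40,0,0,0,0, 0,-3.5,25,0,0,0,-0.1, 0,0,0,0,0,0,-0.11, 0,0,0,0,0,0,-0.11, 0,0,0,0,0,0,-0.1, 0,0,0,0,0,0,0]'
python3 -c "from h import *;to(426.8,-301.6,16.5,20.4)"
```

```text
clock: 20.95
position: [422.6, -301.9, 119.2]
ee_rot: [-179.9, 0.0, 20.4]
ft_force: [-0.4, 0.4, -1.2]
opening: 42.9
pos [ 422.6 -301.9  119.2] [-179.9    0.    20.4] clk 20.9 open 42.9 F [-0.4  0.4 -1.2]
shift first [  4.1   1.4 102.7]  or after turn [  4.    1.2 102.7] turn rad [-0.001  0.001  0.001] deg [-0.1  0.   0. ]
```

```bash
python3 -m inch '[0,4,1.3,20,0,0,0, 0,0,0,20,0,0,0, 0,0,0,20,0,0,0, 0,0,0,20,0,0,0, 0,0,0,14,0,0,0, 0,0,0,8,0,0,0, 0,0,0,0,0,0,0]'
python3 -c "
from h import *
to(426.8,-301.6,16.5,20.4)
s=snap('scene','t9.png')
b=s['image'][100:240,120:280];cv2.imwrite('pics/t9z.png',cv2.resize(b,None,fx=4,fy=4,interpolation=cv2.INTER_CUBIC))
"
```

```text
clock: 21.65
position: [426.8, -301.7, 17.1]
ee_rot: [-179.9, 0.1, 20.4]
ft_force: [0.2, -0.2, 0.1]
opening: 42.9
pos [ 426.8 -301.7   17.1] [-1.799e+02  1.000e-01  2.040e+01] clk 21.6 open 42.9 F [ 0.2 -0.2  0.1]
shift first [ 0.  -0.1  0.6]  or after turn [ 0.  -0.1  0.6] turn rad [-0.001  0.001 -0.   ] deg [-0.1  0.1 -0. ]
```

View pics/t9z.png

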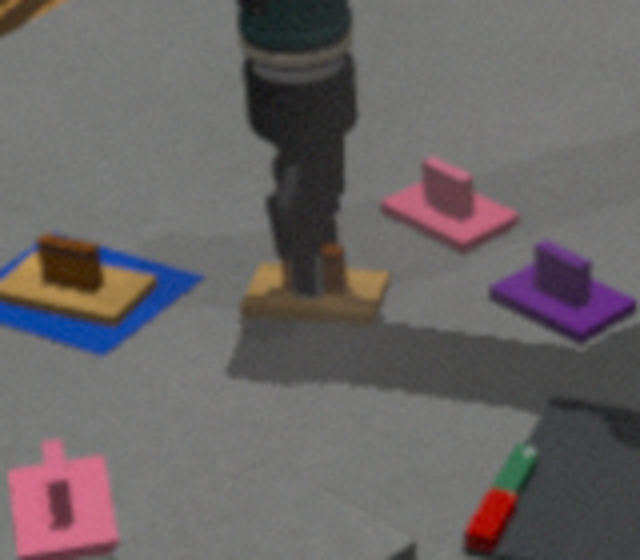

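The fingers are over the knob. Gripping and lifting.

```bash
python3 -m inch '[-1,0,0,0,0,0,0, -1,0,0,0,0,0,0, -1,0,0,0,0,0,0, -1,0,0,0,0,0,0, -1,0,0,0,0,0,0, -1,0,0,0,0,0,0]' 30
python3 -m inch '[-1,0,0,-15,0,0,0, -1,0,0,-30,0,0,0, -1,0,0,-25,0,0,0, -1,0,0,0,0,0,0]'
python3 -c "
from h import *
to(489.8,-14.9,50,10)"
```

```text
clock: 22.3
position: [428.1, -302.3, 18.9]
ee_rot: [179.9, -0.1, 20.4]
ft_force: [-1.1, 0.9, 6.1]
opening: 11.3
clock: 22.7
position: [429.2, -303.2, 91.4]
ee_rot: [179.8, -0.2, 20.4]
ft_force: [0.3, -0.4, -1.3]
opening: 11.5
pos [ 429.2 -303.2   91.4] [179.8  -0.2  20.4] clk 22.7 open 11.5 F [ 0.3 -0.4 -1.3]
shift first [ 157.3 -249.2   41.1]  or after turn [ 109.8 -273.4   41.4] turn rad [ 0.004 -0.005  0.182] deg [ 0.2 -0.3 10.4]
```

```bash
python3 -m inch '[-1,8,-12,0,0,0,0, -1,20,-32,0,0,0,0, -1,20,-32,0,0,0,0, -1,20,-32,0,0,0,0, -1,20,-32,0,0,0,0, -1,20,-32,0,0,0,0, -1,20,-32,0,0,0,0, -1,20,-32,0,0,0,0, -1,9,-13,10,0,0,0.06, -1,0,0,15,0,0,0.06, -1,0,0,15,0,0,0.062, -1,0,0,0,0,0,0]'
python3 -c "
from h import *
to(489.8,-14.9,28,10)"
```

```text
clock: 23.9
position: [484.8, -12.5, 45.6]
ee_rot: [-180.0, 0.4, 10.1]
ft_force: [0.1, 0.3, 0.2]
opening: 11.5
pos [484.8 -12.5  45.6] [-180.     0.4   10.1] clk 23.9 open 11.5 F [0.1 0.3 0.2]
shift first [ 4.6  3.2 17.6]  or after turn [ 4.5  3.2 17.6] turn rad [-0.     0.006  0.002] deg [-0.   0.4  0.1]
```

```bash
python3 -m inch '[-1,4.3,3,8,0,0,0, -1,0,0,6,0,0,0, -1,0,0,2,0,0,0, -1,0,0,0,0,0,0]'
python3 -c "
from h import *
to(489.8,-14.9,25,10)
s=snap('scene','t10.png')
b=s['image'][130:280,200:340];cv2.imwrite('pics/t10z.png',cv2.resize(b,None,fx=4,fy=4,interpolation=cv2.INTER_CUBIC))
"
```

```text
clock: 24.3
position: [492.2, -16.2, 31.9]
ee_rot: [-180.0, 0.0, 10.0]
ft_force: [0.2, -0.4, -1.6]
opening: 11.4
pos [492.2 -16.2  31.9] [-180.    0.   10.] clk 24.3 open 11.4 F [ 0.2 -0.4 -1.6]
shift first [-2.1 -1.7  6.9]  or after turn [-2.1 -1.7  6.9] turn rad [-0.  0. -0.] deg [-0.  0. -0.]
```

View pics/t10z.png

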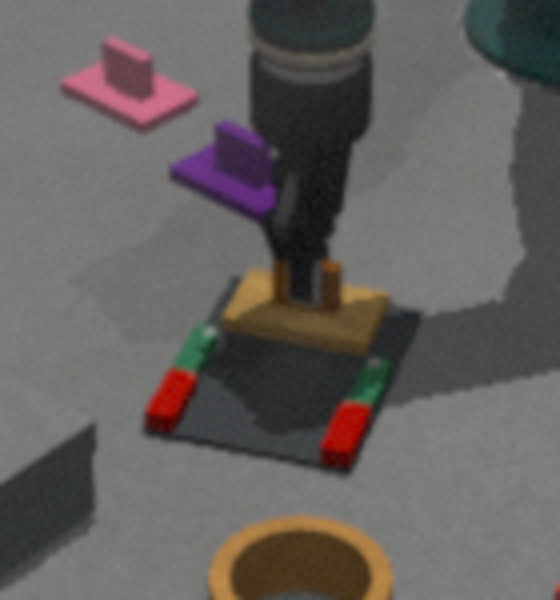

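```bash
python3 -m inch '[-1,-1,-1,2.5,0,0,0, -1,0,0,2,0,0,0, -1,0,0,1,0,0,0, -1,0,0,0,0,0,0]' >/dev/null; python3 g.py; python3 -m inch '[-1,0,0,1,0,0,0, -1,0,0,0,0,0,0]'>/dev/null; python3 g.py
```

```text
gauge [-49.7  -0.6] z 26.5 F along -0.2 lat -0.1 Fz -1.1 clk 24.75
gauge [-49.7  -0.6] z 25.5 F along -0.4 lat 0.1 Fz -1.6 clk 24.95
```

```bash
python3 -m inch '[-1,0,0,1,0,0,0, -1,0,0,0,0,0,0]'>/dev/null; python3 g.py
```

```text
gauge [-49.5  -0.6] z 24.9 F along -2.0 lat 0.3 Fz 3.6 clk 25.15
```

```bash
python3 -m inch '[-1,0,-0.4,-0.8,0,0,0, -1,2,0,0,0,0,0, -1,2,0,0,0,0,0, -1,2,0,0,0,0,0]'>/dev/null; python3 g.py;  python3 -m inch '[-1,1,0,0,0,0,0, -1,1,0,0,0,0,0]'>/dev/null; python3 g.py;  python3 -m inch '[-1,1,0,0,0,0,0, -1,0.5,0,0,0,0,0]'>/dev/null; python3 g.py
```

```text
gauge [-43.4  -0.2] z 25.3 F along -0.8 lat -0.5 Fz -1.7 clk 25.55
gauge [-41.6  -0.2] z 25.3 F along -0.6 lat -0.1 Fz -1.3 clk 25.75
gauge [-40.   -0.2] z 25.4 F along 0.0 lat 0.6 Fz -1.4 clk 25.95
```

```bash
python3 -m inch '[-1,1,0,0,0,0,0]'>/dev/null; python3 g.py;  python3 -m inch '[-1,1,0,0,0,0,0]'>/dev/null; python3 g.py
```

```text
gauge [-39.2  -0.2] z 25.4 F along 0.7 lat -0.6 Fz -1.9 clk 26.05
gauge [-38.1  -0.2] z 25.4 F along -0.1 lat 0.2 Fz -1.5 clk 26.15
```

```bash
python3 -m inch '[-1,1,0,0,0,0,0]'>/dev/null; python3 g.py;  python3 -m inch '[-1,1,0,0,0,0,0]'>/dev/null; python3 g.py
```

```text
gauge [-37.   -0.2] z 25.4 F along 0.2 lat -0.7 Fz -1.1 clk 26.25
gauge [-36.1  -0.2] z 25.4 F along -0.0 lat 0.0 Fz -1.6 clk 26.35
```

```bash
python3 -m inch '[-1,1,0,0,0,0,0]'>/dev/null; python3 g.py;  python3 -m inch '[-1,1,0,0,0,0,0]'>/dev/null; python3 g.py
```

```text
gauge [-35.   -0.2] z 25.4 F along -0.7 lat 0.1 Fz -1.5 clk 26.45
gauge [-34.   -0.2] z 25.4 F along -0.4 lat 0.1 Fz -1.3 clk 26.55
```

```bash
python3 -m inch '[-1,1,0,0,0,0,0, -1,1,0,0,0,0,0]'>/dev/null; python3 g.py;  python3 -m inch '[-1,1,0,0,0,0,0, -1,1,0,0,0,0,0]'>/dev/null; python3 g.py; python3 -m inch '[-1,1.5,0,0,0,0,0, -1,1.5,0,0,0,0,0]'>/dev/null; python3 g.py
```

```text
gauge [-32.1  -0.2] z 25.4 F along 0.1 lat -1.2 Fz -1.9 clk 26.75
gauge [-30.1  -0.2] z 25.4 F along -1.0 lat -0.3 Fz -1.9 clk 26.95
gauge [-27.   -0.2] z 25.4 F along -0.8 lat -0.2 Fz -1.3 clk 27.15
```

```bash
python3 -m inch '[-1,1.5,0,0,0,0,0, -1,1.5,0,0,0,0,0]'>/dev/null; python3 g.py;  python3 -m inch '[-1,2,0,0,0,0,0, -1,2,0,0,0,0,0]'>/dev/null; python3 g.py; python3 -m inch '[-1,2,0,0,0,0,0, -1,2,0,0,0,0,0]'>/dev/null; python3 g.py
```

```text
gauge [-24.   -0.2] z 25.4 F along 0.2 lat 0.3 Fz -0.4 clk 27.35
gauge [-20.   -0.2] z 25.4 F along 0.3 lat -0.5 Fz -1.8 clk 27.55
gauge [-16.   -0.3] z 25.4 F along -0.7 lat -0.7 Fz -0.9 clk 27.75
```

```bash
python3 -m inch '[-1,2,0,0,0,0,0, -1,2,0,0,0,0,0]'>/dev/null; python3 g.py;  python3 -m inch '[-1,2,0,0,0,0,0, -1,2,0,0,0,0,0]'>/dev/null; python3 g.py; python3 -m inch '[-1,2,0,0,0,0,0, -1,2,0,0,0,0,0]'>/dev/null; python3 g.py;  python3 -m inch '[-1,1.5,0,0,0,0,0, -1,1,0,0,0,0,0]'>/dev/null; python3 g.py
```

```text
gauge [-12.   -0.2] z 25.4 F along -0.7 lat -0.8 Fz -1.3 clk 27.95
gauge [-8.  -0.2] z 25.4 F along -0.7 lat -0.3 Fz -1.6 clk 28.15
gauge [-4.  -0.2] z 25.4 F along -0.3 lat 0.5 Fz -1.0 clk 28.35
gauge [-1.5 -0.2] z 25.4 F along 0.4 lat -0.6 Fz -1.4 clk 28.55
```

```bash
python3 -m inch '[-1,1,0,0,0,0,0, -1,1,0,0,0,0,0]'>/dev/null; python3 g.py;  python3 -m inch '[-1,1,0,0,0,0,0]'>/dev/null; python3 g.py; python3 -m inch '[-1,1,0,0,0,0,0]'>/dev/null; python3 g.py
```

```text
gauge [ 0.4 -0.2] z 25.4 F along -0.3 lat 0.4 Fz -1.2 clk 28.75
gauge [ 1.4 -0.2] z 25.4 F along 0.3 lat -0.5 Fz -1.6 clk 28.85
gauge [ 2.4 -0.2] z 25.4 F along 0.0 lat 0.2 Fz -1.2 clk 28.95
```

Approaching the red mouth, so I'm using single-millimetre steps and reading the force after each.

```bash
python3 -m inch '[-1,1,0,0,0,0,0]'>/dev/null; python3 g.py;  python3 -m inch '[-1,1,0,0,0,0,0]'>/dev/null; python3 g.py
```

```text
gauge [ 3.4 -0.2] z 25.4 F along 0.4 lat 0.1 Fz -1.2 clk 29.05
gauge [ 4.4 -0.2] z 25.4 F along 1.2 lat 0.3 Fz -1.2 clk 29.15
```

```bash
python3 -m inch '[-1,1,0,0,0,0,0]'>/dev/null; python3 g.py
```

```text
gauge [ 5.4 -0.2] z 25.4 F along 0.1 lat -0.2 Fz -1.4 clk 29.25
```

```bash
python3 -m inch '[-1,1,0,0,0,0,0]'>/dev/null; python3 g.py
```

```text
gauge [ 6.4 -0.2] z 25.4 F along 0.2 lat -1.3 Fz -0.9 clk 29.35
```

```bash
python3 -m inch '[-1,0.6,0,0,0,0,0]'>/dev/null; python3 g.py
```

```text
gauge [ 7.1 -0.2] z 25.4 F along 0.5 lat 0.1 Fz -2.3 clk 29.45
```

```bash
python3 -m inch '[-1,0.6,0,0,0,0,0]'>/dev/null; python3 g.py
```

```text
gauge [ 7.6 -0.2] z 25.4 F along -0.5 lat -0.7 Fz -1.3 clk 29.55
```

```bash
python3 -m inch '[-1,0.6,0,0,0,0,0]'>/dev/null; python3 g.py
```

```text
gauge [ 7.9 -0.1] z 25.3 F along -1.3 lat 1.2 Fz -0.5 clk 29.65
```

```bash
python3 -m inch '[-1,0.6,0,0,0,0,0]'>/dev/null; python3 g.py
```

```text
gauge [ 8.1 -0.1] z 25.2 F along -2.9 lat 1.2 Fz -0.3 clk 29.75
```

```bash
python3 -m inch '[-1,0.6,0,0,0,0,0]'>/dev/null; python3 g.py
```

```text
gauge [ 8.2 -0.1] z 25.1 F along -4.8 lat 0.0 Fz 0.6 clk 29.85
```

```bash
python3 -m inch '[-1,0.5,0,0,0,0,0, -1,0,0,0,0,0,0]'>/dev/null; python3 g.py
```

```text
gauge [ 8.3 -0.1] z 25.1 F along -5.4 lat 0.5 Fz 2.1 clk 30.05
```

```bash
python3 -m inch '[-1,0.5,0,0,0,0,0, -1,0,0,0,0,0,0]'>/dev/null; python3 g.py
python3 -c "
from h import *
s=snap('scene','t11.png')
b=s['image'][130:280,200:340];cv2.imwrite('pics/t11z.png',cv2.resize(b,None,fx=4,fy=4,interpolation=cv2.INTER_CUBIC))
"
```

```text
gauge [ 8.4 -0. ] z 25.1 F along -7.1 lat 1.6 Fz 3.3 clk 30.25
```

View pics/t11z.png

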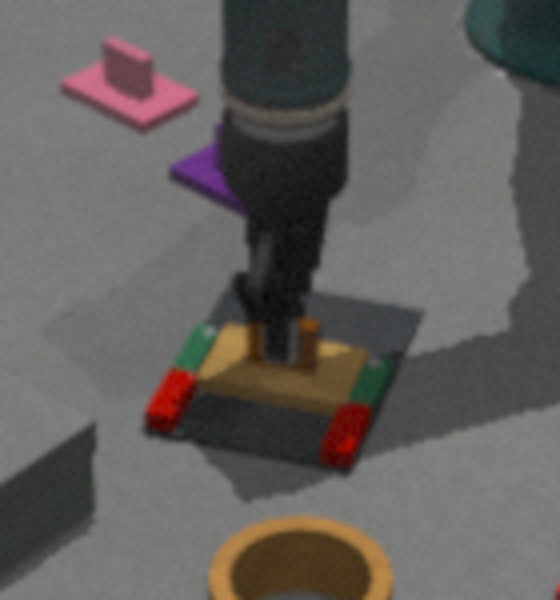

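The lid stopped at gauge x ≈ +8 with about 7 N, its front edge at the red rails (crop px 280,400). It is the 97 mm lid and goes to the green tray.

```bash
python3 -m inch '[-1,-3,0,0,0,0,0, -1,0,0,-5,0,0,0, -1,0,0,-15,0,0,0, -1,0,0,-30,0,0,0, -1,0,0,-20,0,0,0, -1,0,0,0,0,0,0]'
python3 -c "from h import *;to(415.8,301,90,-1.1)"
```

```text
clock: 30.9
position: [550.3, -5.1, 99.2]
ee_rot: [180.0, -0.4, 10.0]
ft_force: [-0.3, 0.3, -1.7]
opening: 11.3
pos [550.3  -5.1  99.2] [180.   -0.4  10. ] clk 30.9 open 11.3 F [-0.3  0.3 -1.7]
shift first [ -79.3 -324.8    8.4]  or after turn [-140.3 -303.4    9.2] turn rad [-0.    -0.008  0.194] deg [-0.  -0.4 11.1]
```

```bash
python3 -m inch '[-1,-4,-16,0,0,0,0, -1,-9,-36,0,0,0,0, -1,-9,-36,0,0,0,0, -1,-9,-36,0,0,0,0, -1,-9,-36,0,0,0,0, -1,-9,-36,0,0,0,0, -1,-9,-36,0,0,0,0, -1,-9,-36,0,0,0,0, -1,-9,-36,0,0,0,0, -1,-5,-20,0,0,0,0.06, -1,0,0,0,0,0,0.07, -1,0,0,0,0,0,0.064, -1,0,0,0,0,0,0]'
python3 -c "from h import *;to(415.8,301,30,-1.1)"
```

```text
clock: 32.2
position: [411.1, 300.4, 95.3]
ee_rot: [180.0, -0.0, -1.1]
ft_force: [-0.4, 0.1, -0.8]
opening: 11.1
pos [411.1 300.4  95.3] [180.   -0.   -1.1] clk 32.2 open 11.1 F [-0.4  0.1 -0.8]
shift first [ 4.7 -0.7 65.3]  or after turn [ 4.7 -0.7 65.3] turn rad [ 0.    -0.     0.001] deg [ 0. -0.  0.]
```

```bash
python3 -m inch '[-1,4.7,-0.5,20,0,0,0, -1,0,0,22,0,0,0, -1,0,0,16,0,0,0, -1,0,0,8,0,0,0, -1,0,0,0,0,0,0]'
python3 -c "
from h import *
to(415.8,301,22,-1.1)
s=snap('scene','t12.png')
b=s['image'][190:320,310:460];cv2.imwrite('pics/t12z.png',cv2.resize(b,None,fx=4,fy=4,interpolation=cv2.INTER_CUBIC))
"
```

```text
clock: 32.7
position: [415.5, 299.8, 28.6]
ee_rot: [179.9, 0.1, -1.1]
ft_force: [-0.4, -0.4, -1.3]
opening: 11.3
pos [415.5 299.8  28.6] [ 1.799e+02  1.000e-01 -1.100e+00] clk 32.7 open 11.3 F [-0.4 -0.4 -1.3]
shift first [ 0.2 -1.2  6.6]  or after turn [ 0.2 -1.2  6.6] turn rad [ 0.001  0.001 -0.   ] deg [ 0.1  0.1 -0. ]
```

View pics/t12z.png

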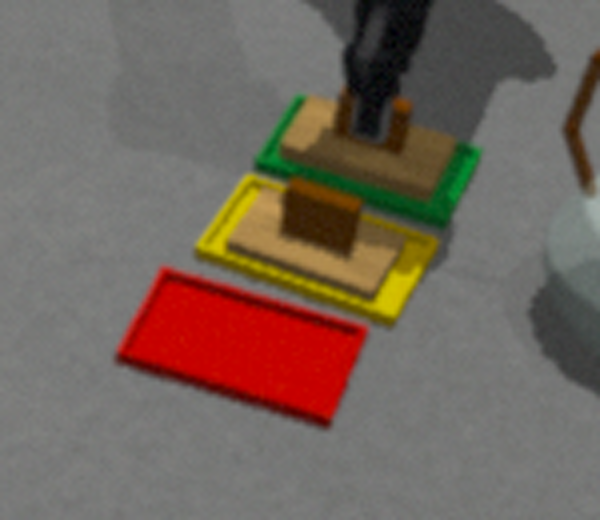

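```bash
python3 -m inch '[-1,0,-0.6,3,0,0,0, -1,0,0,2,0,0,0, -1,0,0,0.8,0,0,0, -1,0,0,0,0,0,0]' && python3 -m inch '[-1,0,0,0.7,0,0,0, -1,0,0,0,0,0,0]'
```

```text
clock: 33.15
position: [415.9, 301.2, 23.8]
ee_rot: [-180.0, -0.0, -1.1]
ft_force: [-0.0, 0.0, -1.6]
opening: 11.5
clock: 33.35
position: [415.9, 301.1, 22.9]
ee_rot: [-180.0, -0.0, -1.1]
ft_force: [0.3, 0.3, -0.7]
opening: 11.5
```

```bash
python3 -m inch '[-1,0,0,0.7,0,0,0, -1,0,0,0.3,0,0,0, 0,0,0,0,0,0,0, 0,0,0,0,0,0,0, 0,0,0,0,0,0,0, 0,0,0,0,0,0,0]'; python3 -m inch '[0,0,0,-20,0,0,0, 0,0,0,-40,0,0,0, 0,0,0,-40,0,0,0, 0,0,0,-40,0,0,0, 0,0,40,0,0,0,0, 0,0,40,0,0,0,0, 0,0,40,0,0,0,0, 0,0,40,0,0,0,0, 0,0,40,0,0,0,0, 0,0,40,0,0,0,0, 0,0,0,0,0,0,0]'
python3 -c "
from h import *
to(415.8,301,22,-1.1)
s=snap('scene','t13.png')
b=s['image'][100:320,60:460];cv2.imwrite('pics/t13z.png',cv2.resize(b,None,fx=2,fy=2,interpolation=cv2.INTER_CUBIC))
s=snap('top','t14.png')
b=s['image'][100:320,60:460];cv2.imwrite('pics/t14z.png',cv2.resize(b,None,fx=2,fy=2,interpolation=cv2.INTER_CUBIC))
w=lambda h,P:(h[...,0]>=8)&(h[...,0]<=20)&(h[...,1]>60)&(h[...,1]<190)&(h[...,2]>50)
for b in((150,190,215,232),(150,222,210,262),(400,205,446,238)): print(rect(s,b,w,13))
"
```

```text
clock: 33.95
position: [415.9, 301.1, 21.9]
ee_rot: [-180.0, -0.0, -1.1]
ft_force: [-0.3, 0.7, 0.1]
opening: 42.7
clock: 35.05
position: [410.7, 56.7, 162.2]
ee_rot: [-180.0, -0.0, -1.6]
ft_force: [-0.2, 0.6, 0.8]
opening: 42.6
pos [410.7  56.7 162.2] [-180.    -0.    -1.6] clk 35.0 open 42.6 F [-0.2  0.6  0.8]
shift first [  -1.7 -244.2  140.3]  or after turn [   0.4 -244.3  140.2] turn rad [-0.001 -0.    -0.008] deg [-0.  -0.  -0.5]
{'c': array([516.4, 296.4]), 'wh': array([88.4, 55. ]), 'a': 86.6, 'm': array([516.2, 296.5]), 'yaw': np.float64(-3.0), 'side': array([54.8, 88.4])}
{'c': array([416.5, 300.1]), 'wh': array([93.7, 54.2]), 'a': 88.9, 'm': array([416.3, 300.4]), 'yaw': np.float64(-2.1), 'side': array([54. , 93.3])}
{'c': array([ 501.9, -459.1]), 'wh': array([ 56.7, 100.3]), 'a': 7.3, 'm': array([ 501.9, -459. ]), 'yaw': np.float64(7.2), 'side': array([ 56.6, 100.6])}
```

View pics/t13z.png

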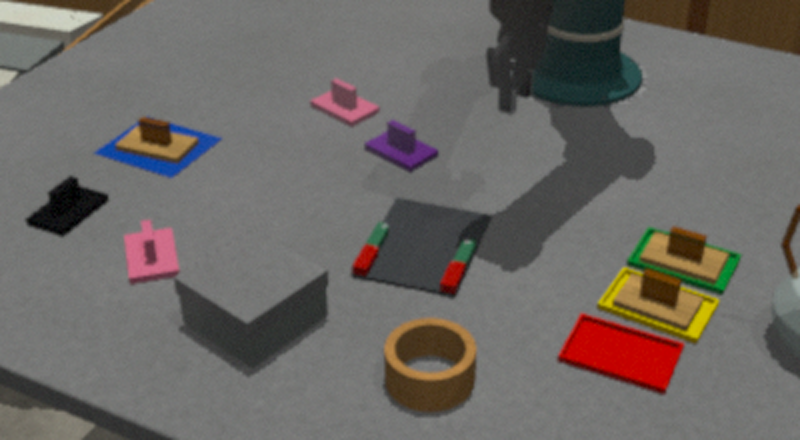

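View pics/t14z.png

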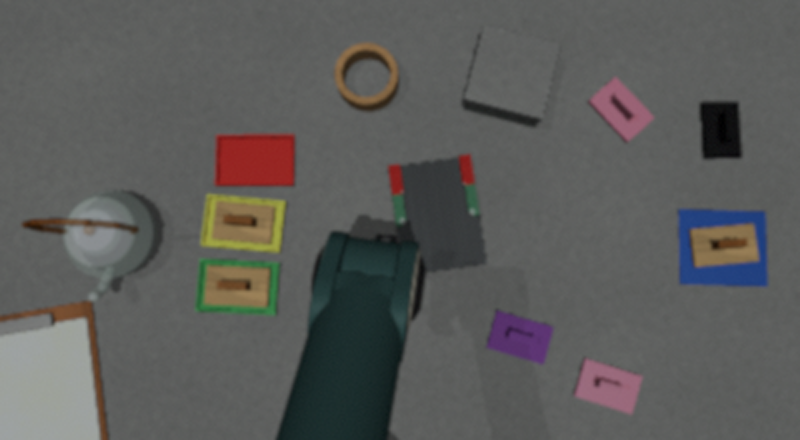

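Both lids lie flat and centred in the yellow and green trays (top crop px (243,222) and (238,287)), within about 2 mm of the tray centres. The held lid (725,246) and the bystanders are where they were. Handing in.

```bash
python3 -c "
from plant import robot
print(robot.hand_in())"
```

```text
the job is handed in; nothing more can be done
None
```

Both bench lids are gauged and in their trays, and I handed the job in at about 35 s of the 72 s allowed. No verdict is reported, so the checks below are my own.

- **Lid 1** (about 92 mm wide in the picture) ran through the green slot and into the red slot to gauge x ≈ +37 mm. No push-back above the sensor noise showed in any reading. I laid it in the **yellow** tray.
- **Lid 2** (about 98 mm in the picture, so the 97 mm lid) passed the green slot and stopped at the red slot. Its centre was at gauge x ≈ +8 mm, and I pushed with at most about 7 N there. I laid it in the **green** tray.

In the last pictures both lids lie flat, within about 2 mm of their tray centres. The lid on the mat reads within about 1 mm of where it started. The teapot, gift box and tape roll look unmoved by eye; I did not measure them. The robot is raised and touching nothing. None of these checks failed.

The final width fit read both tray lids about 4 mm too narrow. It used a tighter colour mask, so I relied on the feel in the gauge and the first pictures for the widths.

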